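# Close the drill jig onto its dowel pin and hold it shut

## Task

Pick up the loose aluminium jig cover by its red grip, bring it in between the guides of the drill jig raised clear of the dowel pin, and slide its end in under the steel lip until the hidden hole in its underside is over the pin and the cover drops on. Then press the cover all the way down against its springs until it lies flat on the deck, and finish with the fingers still on it, holding it pressed down: the job ends while holding, so do not let go. Leave the glue bottle, the terminal block and the black tape where they are.

Things in the scene. Friction and masses are not known exactly. Their poses are not given: they have to be found in the camera images.
- jig_base: Drill jig, fixed on the table: dark steel base 220 x 110 x 15 mm (x, y, z). Origin: centre of its underside, on the table. x points along the slide, toward the lip; z up. The deck is its top, at z = 15 mm. Two steel guides, 14 mm wide, 16 mm above the deck, run from x = -80 to +70 mm, inner faces at y = +-37.5 mm. The -x end is open; nothing is above the deck for x under +42 mm.
- pin_foot (a point): Foot of the dowel pin, on the deck at the middle of the jig (x = y = 0 of jig_base, 15 mm above its origin); axes as jig_base. The fixed brass pin is 10 mm in diameter and stands 12 mm above the deck, its top 4 mm tapered to 4.4 mm. The cover hides it while being fitted.
- lip_edge (a point): Middle of the lower edge of the steel lip, at x = +42 mm of jig_base, 32 mm above the deck. The lip is 10 mm thick and overhangs the deck from here to the end block, whose face is at x = +66 mm, across the 96 mm of the channel. The 14 mm plate riding just above the pin has 6 mm of height to spare under it.
- jig_cover: Loose jig cover, 0.22 to 0.38 kg: aluminium plate 120 x 70 x 14 mm (x, y, z), red grip block on top. Origin: centre of the underside, z up. There a blind hole, 12.5 mm wide and 12.5 mm deep, opens downward to fit the pin. Same after half a turn: either end may go under the lip. Seated, its x lies along jig_base's x, its origin is at pin_foot and 18 mm of plate lie under the lip.
- cover_grip (a point): Grip point on the cover's axis, 38 mm above its underside, in the red grip block (50 mm along x, 20 mm thick along y, from 14 to 56 mm above the underside). The fingers close along the cover's y; axes as jig_cover.
- lifter (a joint): Sprung lifter of the jig: two yellow strips (10 x 50 mm) at x = +-36 mm of jig_base, 5 mm proud of the deck. 0 = up, 0.005 m = flush. 5 N starts it, 9 N presses it flush; the cover's own weight does not: the cover dropped on the pin rests 5 mm above the deck until pressed, and springs up if let go.
- glue_bottle: Brown glue bottle with a blue cap, 48 mm across, 88 mm high, stands on the table near the work; to be left alone. Origin at the centre of its underside.
- terminal_block: White terminal block, 18 x 62 x 18 mm, lies on the table near the work; to be left alone. Origin at the centre of its underside.
- tape_black: Roll of black tape, 55 mm across, 19 mm high, lies on the table near the work; to be left alone. Origin at the centre of its underside.

How it is judged:
By the outcome, as a careful person would: the job done as asked, in the order asked, and still so for the second after the job is handed in, while the arm keeps its last pose, push and grip.
It also fails if it takes over 40 s, if anything falls off the work surface, if the arm or the gripper's body presses on something with over 40 N, if the wrist force passes 120 N, or if a joint passes its speed limit or range.

## Robot

A 7-joint arm with a two-finger parallel gripper is mounted at the origin on a cart in front of the work surface, level with it; the furniture and walls round the work are solid. World frame = base frame: x ahead of the robot, y to its left, z up, the work surface at z = 0. Lengths are in mm, angles in rad, forces in N, time in s.
With the tool pointing down it reaches from about 400 to 875 mm from the base axis. Payload 19.3 kg.
Tool frame: the origin (TCP) lies at the very end of the fingers, on their centre line; the grasp point (between the pads) lies 19 mm behind it; z points along the fingers, y is the line along which they close (so a half turn about z gives the same grasp; the last joint's range is limited). The gripper opens to 85 mm and grips with 20 to 120 N. Pads are 22 mm wide; open, the fingers measure 114 mm over their backs; the gripper's body (76 mm by 85 mm) begins 54 mm behind the grasp point. The pads swing forward as they close: fully open they stand 13 mm farther back than shut.
Start: joints at [1.237, 0.521, -0.036, 1.599, 0.021, 1.021, -0.113], TCP at [162.941, -603.378, 231.291] pointing down, gripper open.
Joint ranges: [-2.91, 2.91], [-0.3, 2.13], [-1.5, 1.42], [0.17, 2.43], [-1.26, 4.41], [0.16, 1.93], [-2.52, 2.52]. Speed limits (rad/s): [1.89, 1.89, 2.39, 2.39, 3.01, 3.01, 3.01].

## Interface

Orientations are given as a unit quaternion [w, x, y, z].
In Python, from workcell import * gives the robot as it stands.
- The arm moves only by the tool tcp_steps, called after "Emit:" as name(argument=value, ...) on one line, values as JSON. Schema: {"type":"object","properties":{"offsets":{"type":"array","items":{"type":"object","properties":{"finger_gap":{"type":"number"},"trans":{"type":"array","items":{"type":"number"},"minItems":3,"maxItems":3},"rz":{"type":"number"}},"additionalProperties":false,"required":["finger_gap"]},"minItems":1,"maxItems":12},"only":{"type":"string"},"quiet":{"type":"boolean"},"lines":{"type":"string"}},"required":["offsets"],"additionalProperties":false}. offsets is a list of rows, 1 to 12 of them, each an object with the fields finger_gap (the finger opening in mm), trans (a list: dx, dy, dz in parts of the range, where 1.0 means 0.3 m), rz (a turn about the tool's z in normalised numbers (1 is 2 pi rad)); a field left out counts as zero (the opening has to be given); each row shifts and turns the commanded pose from where the row before left it, along the tool's axes as they then stand; what a row does not reach is not made up. A row lasts 1/12 s, in which the tool goes at most 41.7 mm and 0.125 rad, less where a joint would pass 70% of its speed; a pose out of reach is approached as far as the arm can. The fingers move at their own pace and stop on an object; the grip force is fixed at half the most. Time passes only in rows, so rows that do not move let the fingers close. The tool returns the time, the measured TCP pose, the force, the opening and the grip force at its end. only (a regular expression) keeps the lines of the reply that match it, lines (a string "A,B") keeps lines A to B, and quiet returns only ok. Shift and turn numbers lie between -1 and 1, and a call with a number outside is refused. Input that does not fit is refused with a message, and nothing moves.
- observe(): the state, without advancing time (a new reading comes with each control period).
- grab_frame(name): name is "scene" or "top"; returns the picture (480x640x3 uint8, red, green, blue); there is no depth.
- camera_model(name): a dict with "K" (3x3 intrinsics, pixels), "dist_coeffs" ([k1, k2, p1, p2, k3] as OpenCV has them; the pictures are not rectified), "cam_to_world" (4x4, takes a point from camera to world coordinates). Camera axes: x right, y down, z forward; pixel columns grow to the right and rows downward; lengths in mm; the calibration is good to about 2 mm. A picture is of the moment at which its call begins. camera_model takes no time and is no camera call.
- sign_off(): hands the job in; it is judged then, once.
The state is a dict: "t": time; "joint_positions": joint angles; "joint_velocities": joint speeds; "joint_torque": joint torques, N m; "eef_pos": TCP position; "orientation": TCP orientation; "wrist_force": force on the tool from outside, world axes, zero at the start; "moment": the same for the moment, N m; "opening": finger opening in mm; "grip_force": force on a finger pad.
Only numpy, scipy, OpenCV 4.12 (cv2) and the standard library are available. Lean on these libraries where they do the work, as an engineer would, in place of code of your own. Each camera call takes 0.05 s, during which the arm holds its last target. There are 200 camera calls.

## Working session

There is one attempt and no reset: what is moved stays moved. The work goes in short steps, Python scripts to look and compute and a tool call to move; the robot and the scene stay as the last step left them, time stands still between calls to the robot, and variables do not carry over. Pictures are saved under pics/ and viewed, at most 10 in all, crops included, and the job is handed in when it is done.

```bash
mkdir -p pics; ls; python3 - <<'E'
from workcell import *
import cv2,numpy as np
for n in("scene","top"):
    cv2.imwrite(f"pics/{n}0.png",grab_frame(n)[:,:,::-1]); m=camera_model(n); print(n,np.round(m["K"],1).tolist(),m["dist_coeffs"],np.round(m["cam_to_world"],3).tolist())
s=observe();print(s["t"],s["eef_pos"],s["orientation"],s["wrist_force"],s["opening"])
E
```

```text
pics
scene [[498.3, 0.0, 319.3], [0.0, 498.3, 242.9], [0.0, 0.0, 1.0]] [-0.11132237  0.          0.          0.          0.        ] [[-0.636, -0.515, 0.575, -156.901], [-0.772, 0.409, -0.487, 556.043], [0.016, -0.753, -0.658, 870.186], [0.0, 0.0, 0.0, 1.0]]
top [[450.7, 0.0, 318.9], [0.0, 450.7, 239.7], [0.0, 0.0, 1.0]] [-0.04075264  0.          0.          0.          0.        ] [[0.108, -0.973, 0.205, 380.24], [-0.994, -0.106, 0.02, -29.52], [0.002, -0.206, -0.979, 898.217], [0.0, 0.0, 0.0, 1.0]]
0.1 [ 162.87719945 -603.12694419  230.82349979] [-4.55901087e-04  9.91311759e-01  1.31532433e-01 -8.86178456e-05] [-0.19573951  0.77231167  0.85004143] 85.59638107986316
```

View pics/scene0.png

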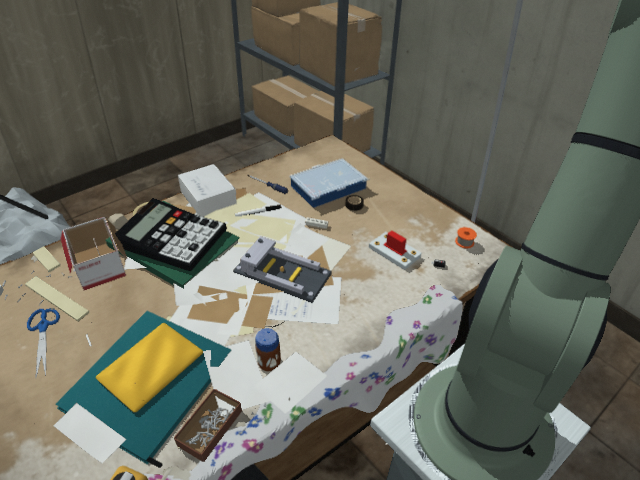

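View pics/top0.png

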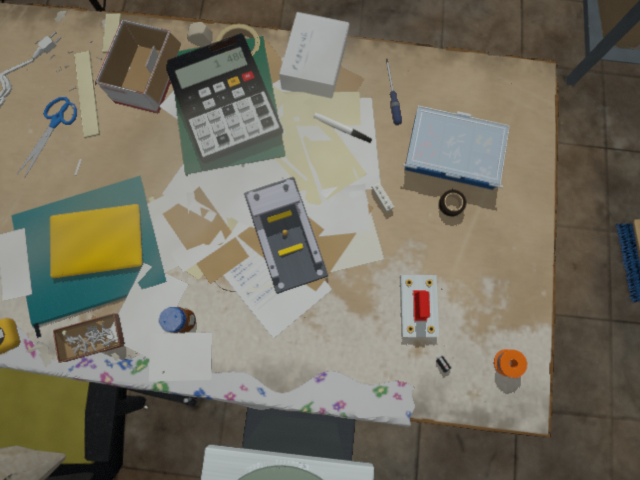

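The scene view shows the jig at about (285,268), lip end up-left, and the cover at (397,250). In the top view the jig is at (286,235), its lip at the upper end (272,190), the cover at (419,307) with its red grip at (422,305). The bottle is at (175,320), the terminal block at (382,198) and the tape at (452,203).

```bash
cat > h.py <<'E'
from workcell import *
import cv2,numpy as np
def ray(n,uv,z):
    m=camera_model(n);T=np.array(m["cam_to_world"])
    p=cv2.undistortPoints(np.array(uv,float).reshape(-1,1,2),np.array(m["K"]),np.array(m["dist_coeffs"])).reshape(-1,2)
    d=np.c_[p,np.ones(len(p))]@T[:3,:3].T; o=T[:3,3]
    z=np.broadcast_to(z,len(p)); return o+d*((z-o[2])/d[:,2])[:,None]
def proj(n,P):
    m=camera_model(n);T=np.linalg.inv(np.array(m["cam_to_world"]))
    return cv2.projectPoints(np.array(P,float).reshape(-1,3),cv2.Rodrigues(T[:3,:3])[0],T[:3,3],np.array(m["K"]),np.array(m["dist_coeffs"]))[0].reshape(-1,2)
def blobs(mask,amin=15):
    c,_=cv2.findContours(mask.astype(np.uint8),cv2.RETR_EXTERNAL,cv2.CHAIN_APPROX_NONE)
    return [k for k in c if cv2.contourArea(k)>=amin]
E
python3 - <<'E'
from h import *
a=cv2.imread("pics/top0.png");b=cv2.imread("pics/scene0.png")
rois={"top":(a,[("red",390,265,60,80),("yel",235,170,100,130),("white",390,265,60,80)]),"scene":(b,[("red",360,220,70,55),("yel",225,225,110,80),("white",360,225,70,50)])}
for n,(im,L) in rois.items():
    hsv=cv2.cvtColor(im,cv2.COLOR_BGR2HSV)
    for c,x,y,w,h in L:
        H,S,V=[hsv[...,i].astype(int) for i in range(3)]
        m={"red":((H<8)|(H>172))&(S>150)&(V>70),"yel":(H>18)&(H<34)&(S>140)&(V>90),"white":(S<35)&(V>150)}[c]
        r=np.zeros_like(m);r[y:y+h,x:x+w]=1
        for k in blobs(m&r):
            q=cv2.minAreaRect(k); M=cv2.moments(k); cen=[[M["m10"]/M["m00"],M["m01"]/M["m00"]]]
            z={"red":56,"yel":20,"white":14}[c]
            bx=ray(n,cv2.boxPoints(q),z)
            print(n,c,np.round(cen[0],1),cv2.contourArea(k),"world",ray(n,cen,z)[0].round(1),"box",bx[:,:2].round(0).tolist())
A=cv2.resize(a[160:345,235:455],None,fx=3,fy=3,interpolation=cv2.INTER_CUBIC)
cv2.imwrite("pics/topc.png",A)
B=cv2.resize(b[215:310,225:435],None,fx=3.8,fy=3.8,interpolation=cv2.INTER_CUBIC)
cv2.imwrite("pics/scenec.png",B)
E
```

```text
top red [421.  304.9] 386.0 world [ 454.1 -214.4   56. ] box [[478.0, -200.0], [481.0, -228.0], [428.0, -231.0], [425.0, -203.0]]
top yel [290.1 249.3] 106.0 world [538.8  42.9  20. ] box [[533.0, 67.0], [554.0, 22.0], [545.0, 18.0], [524.0, 63.0]]
top yel [279.1 216. ] 104.0 world [604.1  73.3  20. ] box [[598.0, 98.0], [619.0, 53.0], [610.0, 49.0], [589.0, 94.0]]
top white [417.8 304.7] 2949.0 world [ 457.4 -217.4   14. ] box [[530.0, -157.0], [542.0, -274.0], [389.0, -282.0], [377.0, -169.0]]
scene red [395.6 242.5] 299.0 world [ 436.9 -196.5   56. ] box [[455.0, -166.0], [482.0, -222.0], [417.0, -230.0], [393.0, -174.0]]
scene yel [294.7 273.8] 51.0 world [535.2  46.2  20. ] box [[530.0, 70.0], [552.0, 24.0], [540.0, 23.0], [519.0, 69.0]]
scene yel [268.8 265. ] 49.0 world [599.6  77.4  20. ] box [[595.0, 101.0], [616.0, 53.0], [604.0, 53.0], [583.0, 100.0]]
scene white [419.2 251.9] 429.5 world [ 403.6 -256.7   14. ] box [[465.0, -268.0], [424.0, -319.0], [333.0, -215.0], [371.0, -168.0]]
scene white [382.2 256.8] 939.5 world [ 450.2 -168.    14. ] box [[521.0, -128.0], [546.0, -255.0], [353.0, -204.0], [341.0, -91.0]]
```

View pics/topc.png

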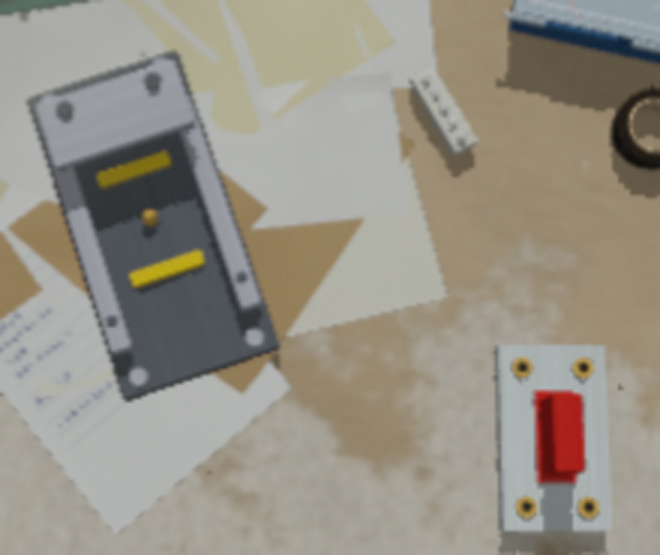

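View pics/scenec.png

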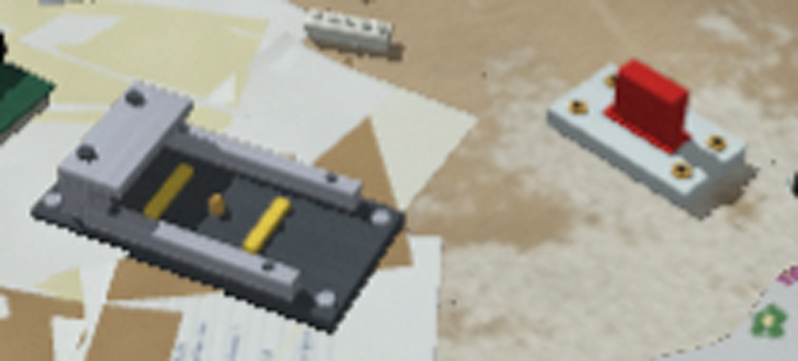

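The crop shows the lip across the upper end of the jig, with the pin at crop (150,217). The cover lies almost along world x, with four brass screws at its corners, crop (522,367), (583,367), (527,507) and (589,507), and the grip's top face about (568,432).

```bash
python3 - <<'E'
from h import *
for n,roi in (("top",(395,270,45,75)),("scene",(360,220,70,55))):
    im=cv2.imread(f"pics/{n}0.png");hsv=cv2.cvtColor(im,cv2.COLOR_BGR2HSV)
    H,S,V=[hsv[...,i].astype(int) for i in range(3)];x,y,w,h=roi
    r=np.zeros(H.shape,bool);r[y:y+h,x:x+w]=1
    sc=[]
    for k in blobs(r&(H>12)&(H<35)&(S>70),3):
        c=k.reshape(-1,2); c=(c.max(0)+c.min(0))/2; sc.append(c); print(n,"screw",c,ray(n,[c],14)[0].round(1))
    red=r&((H<8)|(H>172))&(S>150)
    print("redV",np.histogram(V[red],bins=8))
    for lo in(200,220):
      for k in blobs(red&(V>lo),20):
        q=cv2.minAreaRect(k);bx=ray(n,cv2.boxPoints(q),56);print(n,lo,np.round(q,1) if 0 else q[0],"c",bx.mean(0).round(1),bx[:,:2].round(0).tolist())
    # brass pin (top z=27)
    P=(230,225,105,80) if n=="scene" else (240,180,90,110)
    r[:]=0;r[P[1]:P[1]+P[3],P[0]:P[0]+P[2]]=1
    for k in blobs(r&(H>8)&(H<25)&(S>90)&(V>80),3):
        c=k.reshape(-1,2).mean(0);print(n,"pin?",c,cv2.contourArea(k),ray(n,[c],22)[0].round(1))
    for nm,p in (("tcp",observe()["eef_pos"]),): print(n,nm,proj(n,[p]))
E
```

```text
top screw [431. 329.] [ 413.5 -246.    14. ]
top screw [410. 329.] [ 409.3 -205.5   14. ]
top screw [429. 282.] [ 504.2 -236.6   14. ]
top screw [408.5 282. ] [ 499.9 -196.3   14. ]
redV (array([ 78,  23,  30,  21,  11,  25,  89, 151]), array([ 88.   ,  99.625, 111.25 , 122.875, 134.5  , 146.125, 157.75 ,
       169.375, 181.   ]))
top pin? [316.63888889 282.61111111] 66.0 [478.4 -16.5  22. ]
top pin? [241.61290323 253.64516129] 46.5 [519.3 137.1  22. ]
top pin? [284.35714286 232.        ] 14.0 [572.   58.5  22. ]
top pin? [252.85714286 240.66666667] 246.5 [547.7 118.6  22. ]
top pin? [322.24576271 245.01694915] 301.0 [553.8 -19.4  22. ]
top tcp [[708.59726888 532.42203613]]
scene screw [365.5 271.5] [438.  -98.2  14. ]
scene screw [404.  259.5] [ 408.4 -204.6   14. ]
scene screw [413.  252.5] [ 412.  -242.3   14. ]
scene screw [376.5 243. ] [ 497.6 -194.3   14. ]
scene screw [385. 236.] [ 503.8 -232.2   14. ]
redV (array([178,  19,   9,  13,  18,  14,  11,  69]), array([ 91.  , 103.25, 115.5 , 127.75, 140.  , 152.25, 164.5 , 176.75,
       189.  ]))
scene pin? [260.35849057 300.52830189] 136.5 [513.4 161.6  22. ]
scene pin? [236.55555556 297.75925926] 103.0 [554.5 199.6  22. ]
scene pin? [265.83870968 289.22580645] 146.0 [534.8 131.3  22. ]
scene pin? [328.52 281.48] 27.5 [4.628e+02 3.000e-01 2.200e+01]
scene pin? [294.65517241 275.82758621] 6.5 [528.1  51.7  22. ]
scene pin? [281.5        268.41666667] 12.0 [568.5  61.3  22. ]
scene pin? [268.63636364 265.24242424] 40.5 [597.2  79.5  22. ]
scene pin? [319.42857143 258.25      ] 151.0 [539.  -34.4  22. ]
scene tcp [[598.3930188  178.31363073]]
```

Cover at (456,-220) yaw 0.103 (screw spacing about 91 x 41 mm, consistent). Jig at (569.5,60) yaw 0.44 (strip spacing 72 mm, correct).

Careful with the scale: shifts go in shares of 0.3 m and turns go in shares of 2 pi rad. That gives: 32 mm / 300 = 0.1067, -24.5 mm / 300 = -0.0817.

Emit:
tcp_steps(offsets=[{"finger_gap": 85,"trans": [0.1067,-0.0817,0]},{"finger_gap": 85,"trans": [0.1067,-0.0817,0]},{"finger_gap": 85,"trans": [0.1067,-0.0817,0]},{"finger_gap": 85,"trans": [0.1067,-0.0817,0]},{"finger_gap": 85,"trans": [0.1067,-0.0817,0]},{"finger_gap": 85,"trans": [0.1067,-0.0817,0]},{"finger_gap": 85,"trans": [0.1067,-0.0817,0]},{"finger_gap": 85,"trans": [0.1067,-0.0817,0]},{"finger_gap": 85,"trans": [0.1067,-0.0817,0]},{"finger_gap": 85,"trans": [0.1067,-0.0817,0]},{"finger_gap": 85,"trans": [0.1067,-0.0817,0]},{"finger_gap": 85,"trans": [0.1,-0.08,0]}])

```text
t: 1.1
eef_pos: [456.2, -218.4, 231.3]
orientation: [-0.0, 0.991, 0.132, -0.0]
wrist_force: [0.8, -0.2, 0.2]
opening: 84.8
grip_force: 0.0
```

Emit:
tcp_steps(offsets=[{"finger_gap": 85,"trans": [0,0,0.1],"rz": 0.0127},{"finger_gap": 85,"trans": [0,0,0.1],"rz": 0.0129},{"finger_gap": 85}])

```text
t: 1.35
eef_pos: [453.2, -219.0, 167.2]
orientation: [-0.001, 0.999, 0.05, -0.003]
wrist_force: [-1.8, 0.2, -0.7]
opening: 85.0
grip_force: 0.0
```

```bash
cat > go.py <<'E'
from h import *
import sys
from scipy.spatial.transform import Rotation as R
s=observe();q=s["orientation"];M=R.from_quat([*q[1:],q[0]]).as_matrix()
t=np.array([float(v) for v in sys.argv[1:4]]);yaw=np.arctan2(M[1,0],M[0,0])
print("t",round(s["t"],2),"tcp",s["eef_pos"].round(1),"yaw",yaw.round(4),"F",np.round(s["wrist_force"],1),"op",round(s["opening"],1),"grip",round(float(s["grip_force"]),1))
w=float(sys.argv[4]); print("tool delta",(M.T@(t-s["eef_pos"])).round(1),"turn",round(yaw-w,4), "tilt",M[:,2].round(3))
E
python3 go.py 456 -219.8 20 0.103
```

```text
t 1.35 tcp [ 453.2 -219.   167.2] yaw 0.1001 F [-1.8  0.2 -0.7] op 85.0 grip 0.0
tool delta [  3.6   1.6 147.1] turn -0.0029 tilt [-0.006  0.002 -1.   ]
```

In the tool's units: 30 mm / 300 = 0.1.

Emit:
tcp_steps(offsets=[{"finger_gap": 85,"trans": [0,0,0.1]},{"finger_gap": 85,"trans": [0,0,0.1]},{"finger_gap": 85,"trans": [0,0,0.1]},{"finger_gap": 85},{"finger_gap": 85}], quiet=true)

```text
ok
```

```bash
python3 go.py 456 -219.8 20 0.103
python3 - <<'E'
from h import *
for n in("scene","top"):cv2.imwrite(f"pics/{n}1.png",grab_frame(n)[:,:,::-1])
a=cv2.imread("pics/scene1.png")[160:300,320:480];b=cv2.imread("pics/top1.png")[235:375,340:500]
cv2.imwrite("pics/m1.png",cv2.resize(np.hstack([a,b]),None,fx=2.5,fy=2.5))
E
```

```text
t 1.77 tcp [ 454.8 -220.6   81.7] yaw 0.1041 F [-0.2  0.4  0.5] op 85.0 grip 0.0
tool delta [ 1.4 -0.6 61.7] turn 0.0011 tilt [-0.002  0.001 -1.   ]
```

View pics/m1.png

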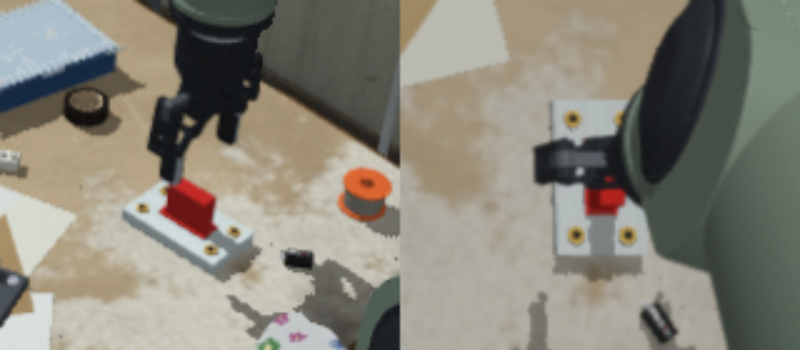

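The fingers stand either side of the grip, near panel (165,175) and (230,130) in the scene crop, and clear of the screws. Descending.

In the tool's units: 31 mm / 300 = 0.1033, 30 mm / 300 = 0.1.

Emit:
tcp_steps(offsets=[{"finger_gap": 85,"trans": [0.0033,0,0.1]},{"finger_gap": 85,"trans": [0,0,0.1033]},{"finger_gap": 60},{"finger_gap": 30},{"finger_gap": 10},{"finger_gap": 10},{"finger_gap": 10},{"finger_gap": 10},{"finger_gap": 10},{"finger_gap": 10}])

```text
t: 2.7
eef_pos: [457.0, -220.7, 21.9]
orientation: [0.0, 0.999, 0.051, 0.001]
wrist_force: [-3.3, 2.1, 20.1]
opening: 19.2
grip_force: 58.2
```

```bash
python3 go.py 456 -219.8 20 0.103
```

```text
t 2.7 tcp [ 457.  -220.7   21.9] yaw 0.1026 F [-3.3  2.1 20.1] op 19.2 grip 58.2
tool delta [-0.9 -1.   1.9] turn -0.0004 tilt [ 0.002 -0.001 -1.   ]
```

In the tool's units: -30 mm / 300 = -0.1, -20 mm / 300 = -0.0667.

Emit:
tcp_steps(offsets=[{"finger_gap": 10,"trans": [0,0,-0.0267]},{"finger_gap": 10,"trans": [0,0,-0.0667]},{"finger_gap": 10,"trans": [0,0,-0.1]},{"finger_gap": 10,"trans": [0,0,-0.1]},{"finger_gap": 10},{"finger_gap": 10}])

```text
t: 3.2
eef_pos: [456.9, -220.8, 110.1]
orientation: [0.001, 0.999, 0.051, 0.001]
wrist_force: [1.0, 0.7, -4.9]
opening: 19.3
grip_force: 59.6
```

```bash
python3 go.py 515.2 34.4 110 0.44
```

```text
t 3.2 tcp [ 456.9 -220.8  110.1] yaw 0.1025 F [ 1.   0.7 -4.9] op 19.3 grip 59.6
tool delta [  84.1 -247.9   -0. ] turn -0.3375 tilt [ 0.003 -0.001 -1.   ]
```

In the tool's units: -31 mm / 300 = -0.1033, 10.5 mm / 300 = 0.035, -0.1125 rad / 6.2832 = -0.0179.

Emit:
tcp_steps(offsets=[{"finger_gap": 10,"trans": [0.035,-0.1033,0]},{"finger_gap": 10,"trans": [0.035,-0.1033,0]},{"finger_gap": 10,"trans": [0.035,-0.1033,0]},{"finger_gap": 10,"trans": [0.035,-0.1033,0]},{"finger_gap": 10,"trans": [0.035,-0.1033,0]},{"finger_gap": 10,"trans": [0.035,-0.1033,0]},{"finger_gap": 10,"trans": [0.035,-0.1033,0]},{"finger_gap": 10,"trans": [0.035,-0.1033,0]},{"finger_gap": 10,"rz": -0.0179},{"finger_gap": 10,"rz": -0.0179},{"finger_gap": 10,"rz": -0.0179},{"finger_gap": 10}])

```text
t: 4.2
eef_pos: [513.5, 35.0, 107.3]
orientation: [-0.0, 0.975, 0.221, -0.001]
wrist_force: [0.3, 0.3, -4.0]
opening: 19.1
grip_force: 60.1
```

Emit:
tcp_steps(offsets=[{"finger_gap": 10},{"finger_gap": 10}], quiet=true)

```text
ok
```

```bash
python3 go.py 515.2 34.4 110 0.44
python3 - <<'E'
from h import *
for n in("scene","top"):cv2.imwrite(f"pics/{n}2.png",grab_frame(n)[:,:,::-1])
a=cv2.imread("pics/scene2.png")[180:330,210:370];b=cv2.imread("pics/top2.png")[170:320,220:380]
cv2.imwrite("pics/m2.png",cv2.resize(np.hstack([a,b]),None,fx=2.5,fy=2.5))
E
```

```text
t 4.37 tcp [514.   34.7 107.8] yaw 0.4359 F [-0.9 -0.1 -3.1] op 19.5 grip 60.1
tool delta [ 1.   0.8 -2.2] turn -0.0041 tilt [-0.001 -0.    -1.   ]
```

View pics/m2.png

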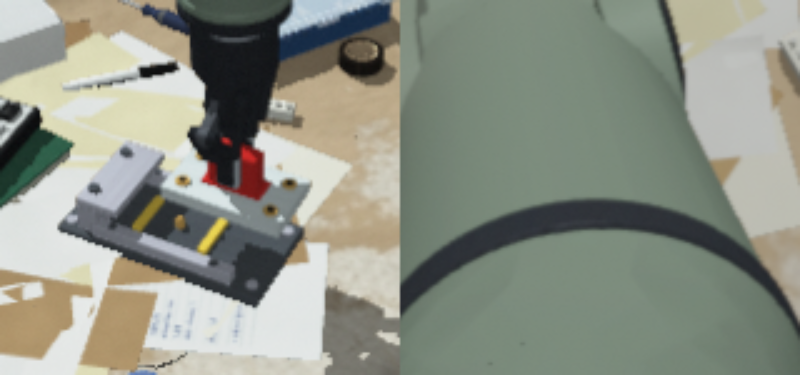

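The scene view shows the cover held level over the open end of the jig, with screws at panel (182,180), (288,183) and (270,211). The arm hides the top view. I lower it to just above the guides and measure there.

In the tool's units: 22 mm / 300 = 0.0733, 20 mm / 300 = 0.0667, -0.004 rad / 6.2832 = -0.0006.

Emit:
tcp_steps(offsets=[{"finger_gap": 10,"trans": [0.0033,0.0033,0.0667],"rz": -0.0006},{"finger_gap": 10,"trans": [0,0,0.0733]},{"finger_gap": 10},{"finger_gap": 10},{"finger_gap": 10}], quiet=true)

```text
ok
```

```bash
python3 go.py 515.2 34.4 62 0.44
cat > meas.py <<'E'
from h import *
import sys
n="scene";im=cv2.cvtColor(grab_frame(n),cv2.COLOR_RGB2BGR);cv2.imwrite(f"pics/{sys.argv[1]}.png",im)
s=observe();zt=s["eef_pos"][2]-21.9+14
hsv=cv2.cvtColor(im,cv2.COLOR_BGR2HSV);H,S,V=[hsv[...,i].astype(int) for i in range(3)]
pc=proj(n,[[*s["eef_pos"][:2],zt]])[0]
q=s["orientation"];yaw=2*np.arctan2(q[2],q[1]);c_,s_=np.cos(yaw),np.sin(yaw)
for k in blobs((H>12)&(H<35)&(S>70)&(V>40),2):
    (x,y,w,h)=cv2.boundingRect(k);c=np.array([x+(w-1)/2,y+(h-1)/2])
    if np.abs(c-pc).max()<60 and w<14 and h<14:
        p=ray(n,[c],zt)[0];d=(p-s["eef_pos"])[:2]
        print(c,w,h,"z",zt.round(1),"world",p[:2].round(1),"rel tcp in cover axes",np.round([d[0]*c_+d[1]*s_,-d[0]*s_+d[1]*c_],1))
A=im[int(pc[1])-60:int(pc[1])+60,int(pc[0])-90:int(pc[0])+90];print("crop origin",int(pc[0])-90,int(pc[1])-60)
cv2.imwrite(f"pics/{sys.argv[1]}c.png",cv2.resize(A,None,fx=4,fy=4,interpolation=cv2.INTER_CUBIC))
E
python3 meas.py s3
```

```text
t 4.88 tcp [515.9  34.6  67.1] yaw 0.4436 F [-0.9 -0.5 -3.1] op 19.7 grip 60.0
tool delta [-0.7 -0.1  5.1] turn 0.0036 tilt [ 0. -0. -1.]
[291.5 279. ] 6 5 z 59.4 world [494.3  85.8] rel tcp in cover axes [ 2.2 55.7]
[328. 280.] 9 11 z 59.4 world [439.8  22.7] rel tcp in cover axes [-74.  22.]
[317.  276.5] 5 4 z 59.4 world [464.2  35.2] rel tcp in cover axes [-46.7  22.8]
[340. 275.] 13 5 z 59.4 world [434.9  -9.4] rel tcp in cover axes [-92.3  -4.9]
[324.5 265.5] 6 4 z 59.4 world [481.5  -1.7] rel tcp in cover axes [-46.9 -18. ]
[282.5 264.5] 6 4 z 59.4 world [545.7  73.5] rel tcp in cover axes [43.4 22.4]
[355.5 211.5] 6 4 z 59.4 world [ 589.8 -200.4] rel tcp in cover axes [ -34.4 -243.8]
crop origin 213 204
```

View pics/s3c.png

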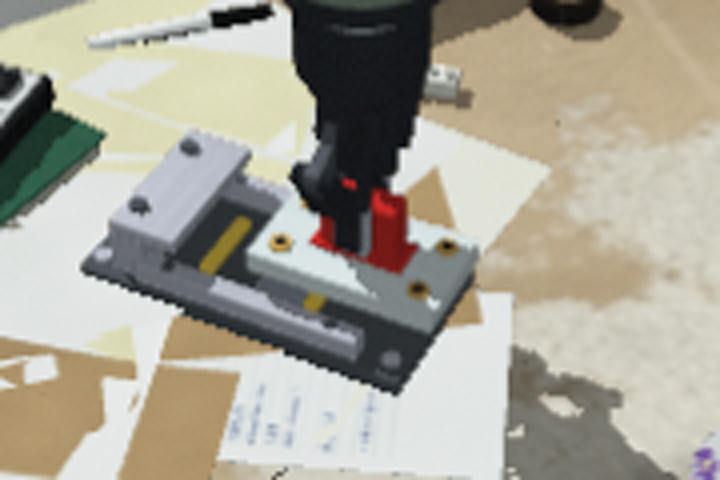

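The cover is held level. In the scene camera its centre is (-1.7,+2.3) mm from the TCP, which matches the offset measured on the table. Combining both cameras, the seated TCP is about (571.1,59.3) at yaw 0.4415.

In the tool's units: 15 mm / 300 = 0.05, 6 mm / 300 = 0.02.

Emit:
tcp_steps(offsets=[{"finger_gap": 10,"trans": [0.05,0,0]},{"finger_gap": 10,"trans": [0,0,0.02]},{"finger_gap": 10},{"finger_gap": 10},{"finger_gap": 10}], quiet=true)

```text
ok
```

```bash
python3 go.py 530.4 40.1 52 0.4415
```

```text
t 5.35 tcp [528.9  40.7  60.7] yaw 0.444 F [-0.3  0.  -3.4] op 18.9 grip 60.3
tool delta [1.1 1.2 8.7] turn 0.0025 tilt [-0. -0. -1.]
```

In the tool's units: 4.7 mm / 300 = 0.0157, 4 mm / 300 = 0.0133, 0.002 rad / 6.2832 = 0.0003.

Emit:
tcp_steps(offsets=[{"finger_gap": 10,"trans": [0.0033,0.004,0.0133],"rz": 0.0003},{"finger_gap": 10,"trans": [0,0,0.0157]},{"finger_gap": 10},{"finger_gap": 10},{"finger_gap": 10}], quiet=true)

```text
ok
```

```bash
python3 go.py 530.4 40.1 52 0.4415; python3 meas.py s4
```

```text
t 5.77 tcp [530.5  40.3  51.5] yaw 0.4423 F [ 0.3 -1.4 -3.8] op 19.1 grip 60.3
tool delta [-0.2  0.1 -0.5] turn 0.0008 tilt [-0. -0. -1.]
[311.5 278.5] 6 4 z 43.7 world [479.2  39.3] rel tcp in cover axes [-46.9  21.1]
[328. 280.] 9 11 z 43.7 world [451.4  12.3] rel tcp in cover axes [-83.5   8.6]
[318.5 268. ] 6 3 z 43.7 world [496.2   4.2] rel tcp in cover axes [-46.5 -17.9]
[277.5 266.5] 6 4 z 43.7 world [561.2  77.6] rel tcp in cover axes [43.6 20.6]
[316. 230.] 5 5 z 43.7 world [609.9 -80.8] rel tcp in cover axes [  19.8 -143.4]
crop origin 207 206
```

View pics/s4c.png

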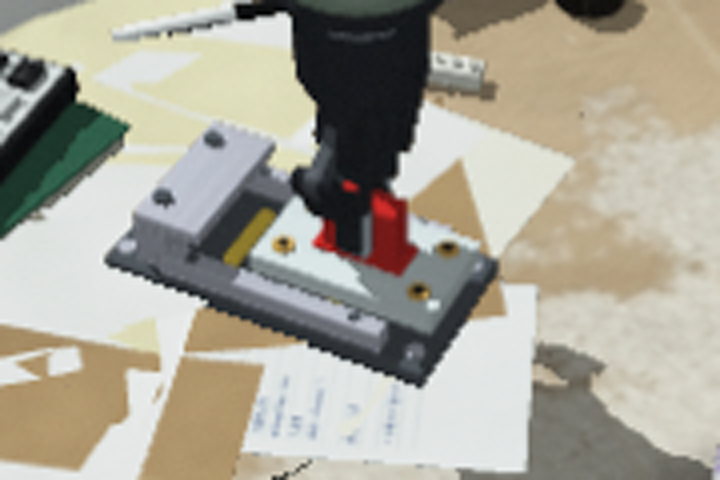

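The cover lies between the guides with a thin gap to each, its far end short of the lip. Sliding in.

In the tool's units: 10 mm / 300 = 0.0333.

Emit:
tcp_steps(offsets=[{"finger_gap": 10,"trans": [0.0333,0,0]},{"finger_gap": 10,"trans": [0.0333,0,0]},{"finger_gap": 10,"trans": [0.0333,0,0]},{"finger_gap": 10},{"finger_gap": 10}])

```text
t: 6.23
eef_pos: [558.2, 53.6, 51.4]
orientation: [-0.0, 0.976, 0.22, 0.0]
wrist_force: [0.1, -0.7, -4.9]
opening: 19.6
grip_force: 60.3
```

```bash
python3 go.py 571.1 59.3 52 0.4415
```

```text
t 6.23 tcp [558.2  53.6  51.4] yaw 0.4428 F [ 0.1 -0.7 -4.9] op 19.6 grip 60.3
tool delta [14.1  0.4 -0.6] turn 0.0013 tilt [ 0.  0. -1.]
```

In the tool's units: 7.1 mm / 300 = 0.0237, 7 mm / 300 = 0.0233.

Emit:
tcp_steps(offsets=[{"finger_gap": 10,"trans": [0.0233,0.0007,0]},{"finger_gap": 10,"trans": [0.0237,0.0007,0]},{"finger_gap": 10},{"finger_gap": 10}])

```text
t: 6.57
eef_pos: [570.9, 59.0, 51.5]
orientation: [-0.0, 0.976, 0.219, 0.0]
wrist_force: [-1.7, -0.3, -4.0]
opening: 19.2
grip_force: 60.3
```

```bash
python3 go.py 571.1 59.3 47 0.4415; python3 meas.py s5
```

```text
t 6.57 tcp [570.9  59.   51.5] yaw 0.4424 F [-1.7 -0.3 -4. ] op 19.2 grip 60.3
tool delta [ 0.3 -0.2  4.5] turn 0.0009 tilt [ 0.  0. -1.]
[328. 280.] 9 11 z 43.6 world [451.5  12.3] rel tcp in cover axes [-127.5    8.9]
[340. 275.] 13 5 z 43.6 world [446.4 -20.4] rel tcp in cover axes [-146.1  -18.5]
[294.5 272.5] 6 4 z 43.6 world [519.7  58.1] rel tcp in cover axes [-46.2  21.1]
[302.  262.5] 5 4 z 43.6 world [535.8  23.1] rel tcp in cover axes [-46.7 -17.3]
[262.5 261. ] 4 3 z 43.6 world [599.4  94.7] rel tcp in cover axes [41.4 20.1]
[316. 231.] 3 3 z 43.6 world [606.8 -78.3] rel tcp in cover axes [ -25.9 -139.4]
[327.5 228. ] 6 5 z 43.6 world [ 597.6 -109.6] rel tcp in cover axes [ -47.6 -163.7]
crop origin 191 201
```

In the tool's units: 2 mm / 300 = 0.0067.

Emit:
tcp_steps(offsets=[{"finger_gap": 10,"trans": [0,0,0.0067]},{"finger_gap": 10,"trans": [0,0,0.0067]},{"finger_gap": 10},{"finger_gap": 10}])

```text
t: 6.95
eef_pos: [570.4, 58.7, 47.4]
orientation: [-0.0, 0.976, 0.219, -0.0]
wrist_force: [0.2, 0.5, -2.9]
opening: 19.0
grip_force: 60.3
```

```bash
python3 go.py 571.1 59.3 47 0.4415
```

```text
t 6.95 tcp [570.4  58.7  47.4] yaw 0.4422 F [ 0.2  0.5 -2.9] op 19.0 grip 60.3
tool delta [ 0.9 -0.3  0.4] turn 0.0007 tilt [-0. -0. -1.]
```

Emit:
tcp_steps(offsets=[{"finger_gap": 10,"trans": [0,0,0.005]},{"finger_gap": 10,"trans": [0,0,0.005]},{"finger_gap": 10},{"finger_gap": 10}])

```text
t: 7.28
eef_pos: [570.8, 58.8, 44.5]
orientation: [0.0, 0.976, 0.219, 0.0]
wrist_force: [1.1, -0.1, -4.9]
opening: 19.2
grip_force: 60.3
```

```bash
python3 go.py 571.1 59.3 47 0.4415
```

```text
t 7.28 tcp [570.8  58.8  44.5] yaw 0.4423 F [ 1.1 -0.1 -4.9] op 19.2 grip 60.3
tool delta [ 0.5 -0.3 -2.5] turn 0.0008 tilt [ 0.  0. -1.]
```

The underside is about 4 mm below the pin top with no contact force, so the hole is over the pin. Continuing down.

In the tool's units: 1.5 mm / 300 = 0.005.

Emit:
tcp_steps(offsets=[{"finger_gap": 10,"trans": [0,0,0.005]},{"finger_gap": 10,"trans": [0,0,0.005]},{"finger_gap": 10},{"finger_gap": 10},{"finger_gap": 10}])

```text
t: 7.7
eef_pos: [570.9, 58.9, 41.7]
orientation: [0.0, 0.976, 0.219, 0.0]
wrist_force: [2.1, -0.5, -1.0]
opening: 19.3
grip_force: 60.9
```

Emit:
tcp_steps(offsets=[{"finger_gap": 10,"trans": [0,0,0.0033]},{"finger_gap": 10,"trans": [0,0,0.0033]},{"finger_gap": 10},{"finger_gap": 10}])

```text
t: 8.03
eef_pos: [570.9, 58.9, 39.7]
orientation: [-0.0, 0.976, 0.219, 0.0]
wrist_force: [2.1, 0.1, 3.3]
opening: 19.2
grip_force: 61.3
```

Emit:
tcp_steps(offsets=[{"finger_gap": 10,"trans": [0,0,0.0033]},{"finger_gap": 10,"trans": [0,0,0.0033]},{"finger_gap": 10},{"finger_gap": 10}])

```text
t: 8.37
eef_pos: [570.9, 58.8, 37.7]
orientation: [-0.0, 0.976, 0.219, 0.0]
wrist_force: [2.5, -0.2, 4.9]
opening: 19.2
grip_force: 61.6
```

```bash
python3 go.py 571.1 59.3 36.9 0.4415
```

```text
t 8.37 tcp [570.9  58.8  37.7] yaw 0.4422 F [ 2.5 -0.2  4.9] op 19.2 grip 61.6
tool delta [ 0.4 -0.3  0.8] turn 0.0007 tilt [ 0.  0. -1.]
```

In the tool's units: 0.8 mm / 300 = 0.0027, 0.5 mm / 300 = 0.0017.

Emit:
tcp_steps(offsets=[{"finger_gap": 10,"trans": [0,0,0.0027]},{"finger_gap": 10,"trans": [0,0,0.0017]},{"finger_gap": 10},{"finger_gap": 10}])

```text
t: 8.7
eef_pos: [570.9, 58.9, 37.0]
orientation: [0.0, 0.976, 0.219, 0.0]
wrist_force: [-2.2, -2.1, 16.1]
opening: 19.5
grip_force: 63.1
```

Emit:
tcp_steps(offsets=[{"finger_gap": 10,"trans": [0,0,0.0017]},{"finger_gap": 10},{"finger_gap": 10}])

```text
t: 8.95
eef_pos: [570.9, 58.8, 36.9]
orientation: [0.0, 0.976, 0.219, 0.0]
wrist_force: [-4.7, -2.0, 26.8]
opening: 19.4
grip_force: 64.7
```

Emit:
tcp_steps(offsets=[{"finger_gap": 10},{"finger_gap": 10},{"finger_gap": 10},{"finger_gap": 10}])

```text
t: 9.28
eef_pos: [570.9, 58.9, 36.9]
orientation: [0.0, 0.976, 0.219, 0.0]
wrist_force: [-5.8, -0.4, 26.4]
opening: 19.4
grip_force: 64.7
```

```bash
python3 meas.py s6
```

```text
[328. 280.] 9 11 z 29.0 world [462.2   2.7] rel tcp in cover axes [-122.3   -4.2]
[294.5 277. ] 6 5 z 29.0 world [519.6  58.6] rel tcp in cover axes [-46.5  21.7]
[302.  266.5] 5 4 z 29.0 world [536.8  22.4] rel tcp in cover axes [-46.4 -18.3]
[262.  265.5] 5 4 z 29.0 world [600.3  96.6] rel tcp in cover axes [42.7 21.6]
[316. 230.] 3 5 z 29.0 world [623.5 -92.1] rel tcp in cover axes [ -17.1 -158.9]
[328.5 229. ] 4 5 z 29.0 world [ 606.1 -120.7] rel tcp in cover axes [ -45.  -177.3]
crop origin 191 205
```

View pics/s6c.png

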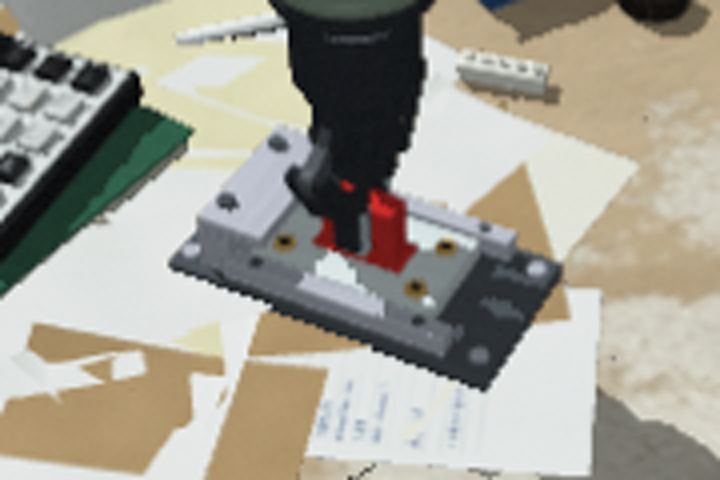

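The cover lies flat between the guides, its end under the lip and its top just below the guide tops. The fingers are still on the grip (crop (350,240)), pressing with a steady 26 N.

```bash
python3 -c "
from workcell import *
print(sign_off())"
```

```text
the job is handed in; nothing more can be done
None
```

The cover is on the pin with its end under the lip, pressed flat on the deck and still held down at about 26 N; I handed the job in at about 9.4 s, and the bottle, terminal block and tape were not touched.

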